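# Hang the offcut pail on the saw bench's rail

## Task

Take the S-hook off its parking peg, hang it over the steel bar under the little shelf, near the middle between the two posts, and let go of it; then hang the offcut pail by its handle from the hook's lower curl, so that it hangs free, upright and still. Set things on the bar gently rather than dropping or forcing them, and leave the jar, the hammer and the bearing race where they are.

Things in the scene. Friction and masses are not known exactly. Their poses are not given: they have to be found in the camera images.
- stand: Rail stand, fixed: two 20 mm square steel posts at y = +-140 mm, a shelf on top, a level steel bar 18 mm in diameter along y at x = 0, free for y = -120 to 120 mm. Origin on the bench midway between the posts, x away from the robot, z up. The bar is clamped firmly at a height that varies and is not reported: axis 272 to 297 mm above the bench, to be found by eye or touch.
- shelf_edge (a point): Middle of the front lower edge of the stand's plywood shelf: 385 mm above the bench, at x = -25 mm of the stand. The shelf reaches from there to x = +60 mm and over both posts, so the bar cannot be reached from straight above.
- hook: S-hook of flat steel bar, 12 mm wide (along its y), 6 mm thick, bent in its xz plane, 152 mm tall, 42 mm wide, 0.13 to 0.18 kg. Origin: centre of the lower curl (inner radius 15 mm), which opens upward; z up. Its free end is at x = -18 mm, up to z = 4 mm; at x = +18 mm the stem rises to z = 28, slants to x = -18 at z = 62, then goes straight up. At the start it hangs on the peg, -x towards the robot.
- hook_top (a point): Centre of the hook's upper curl (inner radius 15 mm), 110 mm above the hook's origin along its z. It opens downward, its free end on the +x side (x = +18 mm) reaching 6 mm below this point. Inside of the crown 15 mm above this point, outside 21 mm. It sits square on the bar when the hook's x is along the stand's x.
- peg: Parking peg, fixed, on either side of the bench: wooden base 90 x 160 x 12 mm, a post 212 mm tall at y = +100 mm, and from it a level round steel peg, 18 mm in diameter, along -y to y = -49 mm, axis 191 mm above the bench. Origin on the bench below the peg. The hook hangs at about y = 0.
- pail: Offcut pail on either side of the bench: open, sheet steel, 110 mm along x, 62 along y, 45 tall, 0.17 to 0.35 kg. Origin: centre of its underside, z up. A rigid hoop handle stands over it: two flat upright legs, 12 mm along x, outer faces at y = +-28 mm, up to z = 122 mm, and a crossbar. Held by the outsides of the legs, the crossbar's middle stays free.
- pail_bar (a point): Middle of the pail's crossbar: round, 8 mm in diameter, along the pail's y, its axis 118 mm above the pail's underside.
- race: Bystander: steel bearing race, 64 mm across, 18 mm tall, lying flat; origin at the centre of its underside.
- jar: Bystander: amber jar with a steel lid, 64 mm across, 100 mm tall; origin at the centre of its underside.
- mallet: Bystander: a hammer lying on the bench at the far left.
Things that resemble listed ones, but are neither listed nor needed, are in the scene too. What is shaped like the hook but yellow is not meant.

How it is judged:
On the way, in this order (a step that is already met when the one before it is completed fails the run):
1. the S-hook hangs on the bar, let go, with nothing on it yet (contact force between hook and stand above 0.5 N and x of hook_top in the frame of stand between -0.02 and 0.02 m and y of hook_top in the frame of stand between -0.1 and 0.1 m and z of hook_top in the frame of stand between 0.245 and 0.315 m and angle between hook's own z axis and vertical below 0.35 rad and contact force between hook and the fingers below 0.1 N and contact force between pail and hook below 0.1 N), for 0.3 s.
2. the pail hangs from the hook's lower curl, let go (contact force between hook and stand above 0.5 N and x of hook_top in the frame of stand between -0.02 and 0.02 m and y of hook_top in the frame of stand between -0.1 and 0.1 m and z of hook_top in the frame of stand between 0.245 and 0.315 m and angle between hook's own z axis and vertical below 0.35 rad and contact force between pail and hook above 0.8 N and distance between pail_bar and hook below 0.02 m and angle between pail's own z axis and vertical below 0.3 rad and contact force between pail and stand below 0.2 N and height (world z) of pail above 0.01 m and contact force between each of pail, hook and the fingers below 0.1 N), for 0.2 s.
At the end, for the whole second after the job is handed in: Hook on the bar: upper curl centre within 20 mm across, 100 mm along from the middle, tilt under 0.35 rad. Pail hangs from it only: crossbar within 20 mm of the lower curl centre, 10 mm or more off the bench, tilt under 0.3 rad. Both released, still (0.06 m/s, 0.8 rad/s) (all of step 2 and linear speed of each of pail, hook below 0.06 m/s and angular speed of pail below 0.8 rad/s); the robot touches nothing.
It fails at once if the hook or anything hung on it strikes or presses the stand with more than 45 N (contact force between hook and stand above 45 N).
It fails at once if the jar, the hammer or the bearing race is moved by more than 30 mm (distance of any of race, jar, mallet from where it was at the start of the episode above 0.03 m).
It also fails if it takes over 72 s, if anything falls off the work surface, if the arm or the gripper's body presses on something with over 40 N, if the wrist force passes 120 N, or if a joint passes its speed limit or range.

## Robot

A 6-joint arm with a two-finger parallel gripper is mounted at the origin on the work surface. World frame = base frame: x ahead of the robot, y to its left, z up, the work surface at z = 0. Lengths are in m, angles in rad, forces in N, time in s.
With the tool pointing down it reaches from about 0.3 to 0.875 m from the base axis. Payload 6.4 kg.
Tool frame: the origin (TCP) lies on the centre line of the jaws, within the pads' length; the fingertips stand tips_ahead ahead of it and the grasp point (between the pads) lies 5 mm behind it (tips_ahead is the distance from the TCP to the fingertips, in m); z points along the fingers, y is the line along which they close (so a half turn about z gives the same grasp; the last joint's range is limited). The gripper opens to 85 mm and grips with 20 to 120 N. Pads are 22 mm wide; open, the fingers measure 114 mm over their backs; the gripper's body (76 mm by 85 mm) begins 54 mm behind the grasp point. The pads swing forward as they close: fully open they stand 13 mm farther back than shut.
Start: joints at [0.974, 0.181, 1.607, -0, 1.354, -0.206], TCP at [0.219, 0.532, 0.208] pointing down, gripper open.
Joint ranges: [-2.99, 2.99], [-0.89, 2.07], [0.3, 2.58], [-1.14, 4.28], [0, 2.63], [-3.12, 3.12]. Speed limits (rad/s): [2.57, 2.57, 3.01, 3.14, 3.14, 3.14].

## Interface

Orientations are given as a rotation vector (axis times angle).
In Python, from cell import move_pose, move_straight, move_joints, gripper_to, wait, solve_ik, get_obs, capture, IKError, finish_job, tips_ahead gives the robot as it stands. Calls block until the motion is done:
- move_pose(position, orientation): joint-space move of the TCP to a pose.
- move_straight(position, ori=None, speed=0.15, max_force=None): straight line of the TCP; ori=None keeps the orientation; speed is the mean speed in m/s. With max_force (N) it stops when the force on the tool has changed by that much, and returns True; else False.
- move_joints(angles): joint-space move.
- gripper_to(opening, squeeze=None): finger opening in m; squeeze is the grip in N (None keeps the last); returns when the fingers have stopped.
- wait(seconds).
- solve_ik(position, orientation): joint angles nearest the present ones, or None.
- get_obs(): the state.
- capture(name): name is "scene" or "top" or "wrist"; returns a dict with "image" (480x640x3 uint8, red, green, blue), "fovy" (degrees; the focal length in pixels is half the picture's height over the tangent of half this angle, whatever the lens; pixels are square), "cx", "cy" (the principal point, pixels), "world_from_camera" (4x4, takes a point from camera to world coordinates). Camera axes: x right, y down, z forward; pixel columns grow to the right and rows downward; lengths in m; the calibration is good to about 2 mm. A picture is of the moment at which its call begins. There is no depth.
A pose or a line that the arm cannot do raises IKError and nothing moves.
- finish_job(): hands the job in; it is judged then, once.
The state is a dict: "time": time; "q": joint angles; "qd": joint speeds; "effort": joint torques, N m; "tool_pos": TCP position; "orientation": TCP orientation; "force": force on the tool from outside, world axes, zero at the start; "torque": the same for the moment, N m; "opening": finger opening in m; "grip_force": force on a finger pad.
Only numpy, scipy, OpenCV 4.12 (cv2) and the standard library are available. Lean on these libraries where they do the work, as an engineer would, in place of code of your own. Each camera call takes 0.05 s, during which the arm holds its last target. There are 200 camera calls.

## Working session

There is one attempt and no reset: what is moved stays moved. The work goes in short steps, each a Python script; the robot and the scene stay as the last script left them, time stands still between calls to the robot, and variables do not carry over. Pictures are saved under pics/ and viewed, at most 10 in all, crops included, and the job is handed in when it is done.

```bash
mkdir -p pics; ls
python3 - <<'E'
from cell import *
import cv2,numpy as np
np.set_printoptions(precision=4,suppress=True)
for n in ("scene","top"):
    c=capture(n); cv2.imwrite(f"pics/{n}0.png",c["image"][:,:,::-1]); print(n,c["fovy"],c["cx"],c["cy"]);print(c["world_from_camera"])
print(tips_ahead,get_obs())
E
```

```text
pics
scene 51.52431906759194 325.5586617367926 236.36254763068308
[[ 0.1553  0.5496 -0.8209  1.4062]
 [ 0.9879 -0.0877  0.1282 -0.1528]
 [-0.0015 -0.8308 -0.5565  0.8299]
 [ 0.      0.      0.      1.    ]]
top 45.41647223586084 318.4453300918773 240.64938296919098
[[-0.0585 -0.9775  0.2027  0.1845]
 [-0.9983  0.0584 -0.0061  0.0048]
 [-0.0059 -0.2027 -0.9792  1.8449]
 [ 0.      0.      0.      1.    ]]
0.014 {'time': 0.1, 'q': array([ 0.9737,  0.1815,  1.6079,  0.    ,  1.3538, -0.2063]), 'qd': array([ 0.0013, -0.0029, -0.0026,  0.0009, -0.0005, -0.0007]), 'effort': array([ -0.0004, -44.5868, -35.2239,  -0.0004,   0.0041,  -0.    ]), 'tool_pos': array([0.2187, 0.5312, 0.207 ]), 'orientation': array([-0.61  , -3.0812,  0.0023]), 'force': array([-0.7276,  0.0025,  0.6047]), 'torque': array([-0.0108, -0.0009, -0.003 ]), 'grip_force': 0.0, 'opening': 0.08529666227872595}
```

View pics/scene0.png

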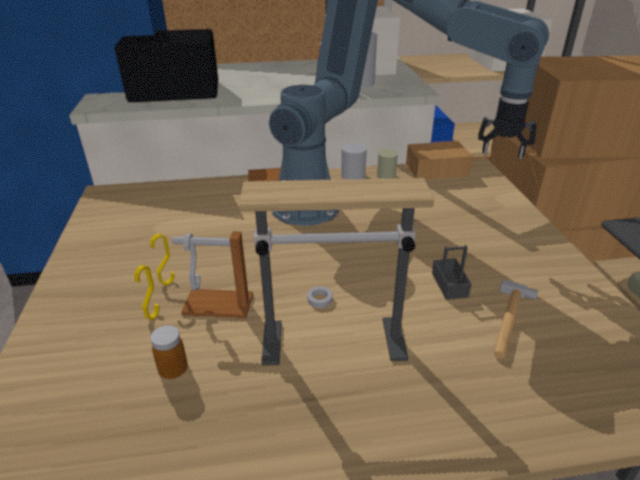

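View pics/top0.png

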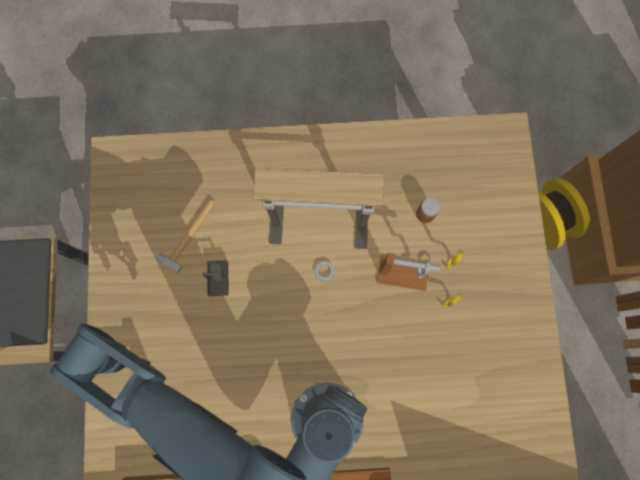

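Run:
```python
import cv2,numpy as np
t=cv2.imread("pics/top0.png");s=cv2.imread("pics/scene0.png")
def cr(im,x,y,w,h,k): return cv2.resize(im[y:y+h,x:x+w],None,fx=k,fy=k,interpolation=cv2.INTER_CUBIC)
M=np.zeros((600,800,3),np.uint8)
def put(a,x,y): M[y:y+a.shape[0],x:x+a.shape[1]]=a
put(cr(t,370,240,100,50,4),0,0)
put(cr(s,150,225,100,100,4)[:400],0,200)
put(cr(t,190,250,50,50,4),400,0)
put(cr(s,425,240,50,50,4),600,0)
put(cr(t,250,165,133,67,3),400,200)
put(cr(s,235,180,200,99,2),400,402)
cv2.imwrite("pics/mos.png",M)
```

```text
(no output)
```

View pics/mos.png

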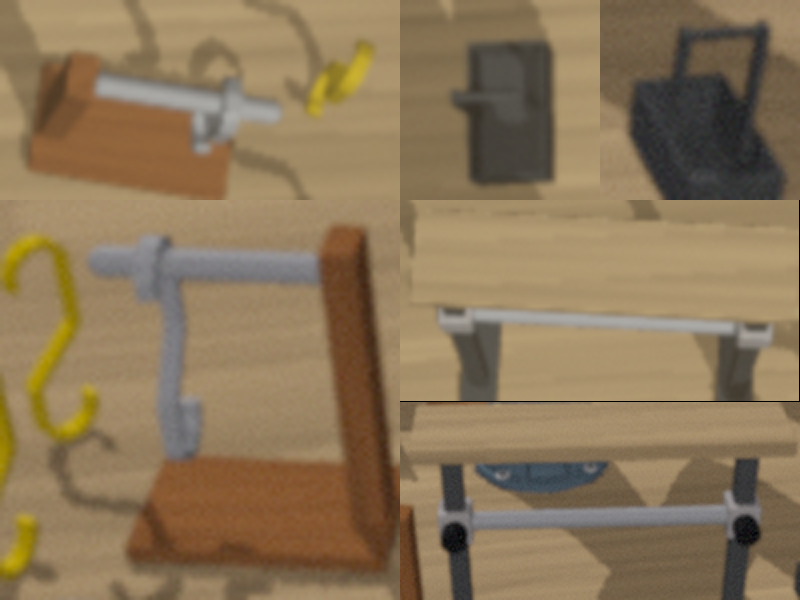

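```bash
cat > h.py <<'E'
from cell import *
import numpy as np, cv2
from scipy.spatial.transform import Rotation as R
np.set_printoptions(precision=4,suppress=True)
def ray(c,u,v):
    f=240/np.tan(np.radians(c["fovy"])/2); T=c["world_from_camera"]
    d=T[:3,:3]@np.array([(u-c["cx"])/f,(v-c["cy"])/f,1]); return T[:3,3],d/np.linalg.norm(d)
def onz(c,p,z): o,d=ray(c,*p); return o+d*(z-o[2])/d[2]
def tri(c1,p1,c2,p2):
    o,d=ray(c1,*p1);q,e=ray(c2,*p2)
    s,t=np.linalg.lstsq(np.c_[d,-e],q-o,rcond=None)[0]
    return (o+s*d+q+t*e)/2, np.linalg.norm(o+s*d-q-t*e)
def ori(z,y):  # tool z and closing axis y
    z=np.array(z,float);z/=np.linalg.norm(z);y=np.array(y,float);y-=z*(y@z);y/=np.linalg.norm(y)
    return R.from_matrix(np.c_[np.cross(y,z),y,z]).as_rotvec()
def save(c,n): cv2.imwrite(f"pics/{n}.png",np.ascontiguousarray(c["image"][:,:,::-1]))
def line2(c1,a,b,c2,d,e):
    n1=np.cross(ray(c1,*a)[1],ray(c1,*b)[1]);n2=np.cross(ray(c2,*d)[1],ray(c2,*e)[1])
    n1/=np.linalg.norm(n1);n2/=np.linalg.norm(n2)
    u=np.cross(n1,n2);u/=np.linalg.norm(u);
    p=np.linalg.lstsq(np.array([n1,n2]),[n1@ray(c1,*a)[0],n2@ray(c2,*d)[0]],rcond=None)[0]
    return p,u
E
python3 - <<'E'
from h import *
s=capture("scene");t=capture("top")
print("peg tip",tri(t,(439.5,268),s,(173,240.5)),"t",onz(t,(439.5,268),.191),"s",onz(s,(173,240.5),.191))
print("peg root t",onz(t,(393.75,261.75),.191),"s",onz(s,(230,241.75),.191))
print("hook at t",onz(t,(427.2,266.5),.212),"s",onz(s,(188,240.6),.191))
print("pail bar t",onz(t,(204.25,274.5),.118),onz(t,(221.25,274.5),.118),"s",onz(s,(445.75,248.75),.118),onz(s,(465.5,247.5),.118))
p,u=line2(t,(274,202.7),(361,206.4),s,(271,238.5),(398,236.5)); print("bar",p,u)
for q in ((274,202.7),(361,206.4)): print(onz(t,q,.285))
for q in ((271,238.5),(398,236.5)): print(onz(s,q,.285))
print("clamps s",onz(s,(262.5,239.5),.285),onz(s,(407.5,237),.285))
print("jar",onz(t,(429,207),.1), "race",onz(t,(324,270),.018))
E
```

```text
peg tip (array([ 0.4247, -0.3526,  0.1904]), np.float64(0.00047251475617215023)) t [ 0.4246 -0.3527  0.191 ] s [ 0.4257 -0.3521  0.191 ]
peg root t [ 0.4509 -0.2213  0.191 ] s [ 0.4513 -0.2236  0.191 ]
hook at t [ 0.428  -0.3133  0.212 ] s [ 0.4315 -0.3183  0.191 ]
pail bar t [0.4578 0.3469 0.118 ] [0.4547 0.2953 0.118 ] s [0.4575 0.2967 0.118 ] [0.4601 0.3471 0.118 ]
bar [ 0.6051 -0.0614  0.2867] [-0.1079 -0.9941  0.0147]
[0.6239 0.1137 0.285 ]
[ 0.5984 -0.1301  0.285 ]
[ 0.593  -0.1339  0.285 ]
[0.6254 0.1133 0.285 ]
clamps s [ 0.5939 -0.1505  0.285 ] [0.63   0.1313 0.285 ]
jar [ 0.6328 -0.359   0.1   ] race [ 0.4653 -0.0188  0.018 ]
```

Run:
```python
from h import *
s=capture("scene");t=capture("top")
print("yel1",tri(t,(452,301),s,(148,290)),"yel2",tri(t,(455,258),s,(163,258)))
a=-.197; hx=np.array([np.cos(a),np.sin(a),0]);hy=np.array([-hx[1],hx[0],0])
top=np.array([.432,-.316,.185]); print(top)
b=-.107; bx=np.array([np.cos(b),np.sin(b),0]);by=np.array([-bx[1],bx[0],0]);mid=np.array([.612,-.0096,.285])
for p in (20,30,40,50):
  for sg in (1,-1):
    p_=np.radians(p); 
    def P(x,y,T,dz,back): 
        z=x*np.cos(p_)-np.array([0,0,np.sin(p_)]); return T-.018*x+[0,0,dz]+z*(.005-back), ori(z,sg*y)
    r=[solve_ik(*P(hx,hy,top,-.033,.0)),solve_ik(*P(hx,hy,top,-.033,.10)),solve_ik(*P(bx,by,mid,-.04,0)),solve_ik(*P(bx,by,mid,-.0,0.1))]
    print(p,sg,*r,sep="\n  ")
```

```text
yel1 (array([ 0.3459, -0.4412, -0.0103]), np.float64(0.030700695395032587)) yel2 (array([ 0.4537, -0.3909,  0.1677]), np.float64(0.030476792045500394))
[ 0.432 -0.316  0.185]
20
  1
  [-1.6289  0.1019  2.4827  1.4953  1.2035  2.1664]
  None
  [-0.3405 -0.2413  2.4595  2.4789  0.3612  2.1203]
  None
20
  -1
  [-1.6289  0.1019  2.4827  1.4953  1.2035 -0.9752]
  None
  [-0.3405 -0.2413  2.4595  2.4789  0.3612 -1.0213]
  None
30
  1
  [-1.532  -0.0821  2.4555  1.3355  1.047   2.4658]
  [-1.9008 -0.4316  2.5496  1.0549  1.408   2.6017]
  [-0.3199 -0.309   2.3688  1.3357  0.1893 -3.01  ]
  [-0.4157 -0.8375  2.4424  0.5089  0.5704 -2.1679]
30
  -1
  [-1.532  -0.0821  2.4555  1.3355  1.047  -0.6758]
  [-1.9008 -0.4316  2.5496  1.0549  1.408  -0.5399]
  [-0.3199 -0.309   2.3688  1.3357  0.1893  0.1316]
  [-0.4157 -0.8375  2.4424  0.5089  0.5704  0.9737]
40
  1
  [-1.4132 -0.1785  2.3891  1.1097  0.9309  2.7873]
  [-1.704  -0.5231  2.4507  0.9174  1.2971  2.9012]
  [-0.2973 -0.3004  2.2509  0.4272  0.3572 -2.0972]
  [-0.3582 -0.6937  2.2619  0.2871  0.7372 -1.9495]
40
  -1
  [-1.4132 -0.1785  2.3891  1.1097  0.9309 -0.3543]
  [-1.704  -0.5231  2.4507  0.9174  1.2971 -0.2404]
  [-0.2973 -0.3004  2.2509  0.4272  0.3572  1.0444]
  [-0.3582 -0.6937  2.2619  0.2871  0.7372  1.1921]
50
  1
  None
  [-1.4915 -0.4976  2.3211  0.7251  1.2012 -3.0969]
  [-0.2754 -0.2431  2.1172  0.1962  0.5853 -1.8645]
  [-0.3119 -0.5375  2.0777  0.1651  0.9202 -1.8293]
50
  -1
  [-1.2864 -0.1974  2.2951  0.8382  0.8731 -0.0217]
  [-1.4915 -0.4976  2.3211  0.7251  1.2012  0.0447]
  [-0.2754 -0.2431  2.1172  0.1962  0.5853  1.2771]
  [-0.3119 -0.5375  2.0777  0.1651  0.9202  1.3123]
```

```bash
cat >> h.py <<'E'
a=-.197; hx=np.array([np.cos(a),np.sin(a),0]);hy=np.array([-hx[1],hx[0],0])
b=-.107; bx=np.array([np.cos(b),np.sin(b),0]);by=np.array([-bx[1],bx[0],0])
PIT=np.radians(45)
def P(x,y,g,back=0):
    "TCP pose with grasp point at g, drawn back along the tool"
    z=x*np.cos(PIT)-np.array([0,0,np.sin(PIT)]); return g+z*(.005-back), ori(z,-y)
E
python3 - <<'E'
from h import *
gripper_to(.05)
o=get_obs()["tool_pos"]
move_straight(o+[0,0,.2],speed=.4)
move_pose([.36,.0,.45],ori([0,0,-1],[0,-1,0]))
print(get_obs()["q"])
g=np.array([.432,-.316,.185])-.018*hx+[0,0,-.035]
move_pose(*P(hx,hy,g,.11))
print(get_obs())
c=capture("wrist");save(c,"w1");print(c["fovy"],c["world_from_camera"])
E
```

```text
[-0.3323 -0.4118  1.6692  0.0002  1.8846  1.2371]
{'time': 4.8, 'q': array([-1.6244, -0.5468,  2.3899,  0.8192,  1.2801, -0.0985]), 'qd': array([ 0.0163, -0.0027, -0.006 ,  0.0013, -0.0023, -0.0014]), 'effort': array([ -0.5408,  -7.6796, -34.3409,   3.1722,   0.3083,  -0.018 ]), 'tool_pos': array([ 0.342 , -0.2978,  0.2249]), 'orientation': array([ 2.8217, -0.2761,  1.1686]), 'force': array([0.7102, 0.2384, 0.3003]), 'torque': array([ 0.1105,  0.3183, -0.0128]), 'grip_force': 0.0, 'opening': 0.0500023379917188}
67.97924823905709 [[-0.1935 -0.876   0.4418  0.2825]
 [-0.9811  0.1727 -0.0872 -0.2844]
 [ 0.0001 -0.4503 -0.8929  0.3992]
 [ 0.      0.      0.      1.    ]]
```

View pics/w1.png

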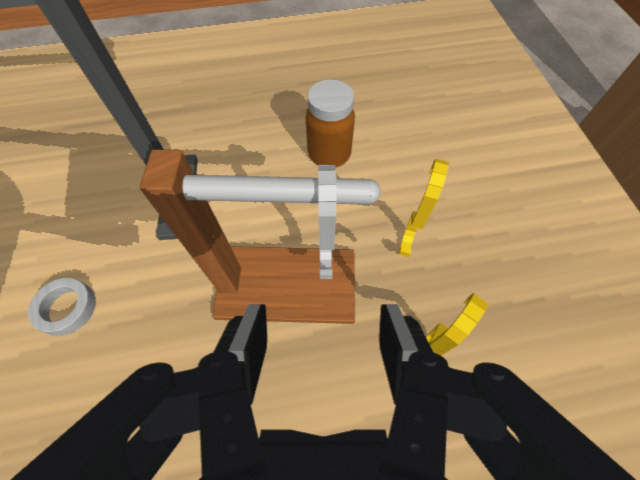

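Run:
```python
from h import *
c=capture("wrist")
l,r=onz(c,(187,187.5),.191),onz(c,(378,191.5),.191)
print("peg",l,r,(l-r)/np.linalg.norm(l-r)); print(onz(c,(328,190),.203),onz(c,(327.5,235),.16))
```

```text
peg [ 0.4526 -0.2185  0.191 ] [ 0.4228 -0.352   0.191 ] [0.2176 0.976  0.    ]
[ 0.4224 -0.3154  0.203 ] [ 0.4118 -0.3134  0.16  ]
```

Run:
```python
from h import *
g=np.array([.431,-.3155,.185])-.018*hx+[0,0,-.035]
p,o=P(hx,hy,g)
print(move_straight(p,o,speed=.1,max_force=8))
gripper_to(.005,squeeze=50); 
o=get_obs(); print(o["tool_pos"],p,o["opening"],o["grip_force"],o["force"])
move_straight(o["tool_pos"]+[0,0,.09],speed=.08)
o=get_obs(); print(o["tool_pos"],o["opening"],o["grip_force"],o["force"])
c=capture("wrist");s=capture("scene");
S=cv2.resize(s["image"][130:280,130:280],(480,480),interpolation=cv2.INTER_CUBIC)
im=cv2.resize(np.hstack([c["image"][:,120:520],S]),None,fx=.9,fy=.9);save({"image":im},"g1")
```

```text
False
[ 0.4168 -0.3127  0.1465] [ 0.4168 -0.3127  0.1465] 0.004925909798981354 0.0 [ 0.2672 -0.0105 -0.6201]
[ 0.4166 -0.3124  0.2358] 0.004907342125976165 0.0 [-0.0694 -0.4733  0.1351]
```

View pics/g1.png

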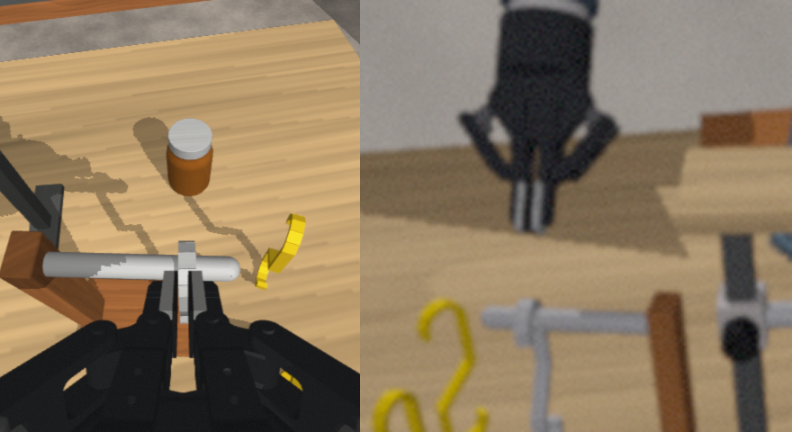

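Run:
```python
from h import *
s=capture("scene");w=capture("wrist");o=get_obs();p=o["tool_pos"]
M=R.from_rotvec(o["orientation"]).as_matrix();print(M,w["cx"],w["cy"],tips_ahead)
def rel(c,uv,n=hy):
    q,d=ray(c,*uv);x=q+d*(((p-q)@n)/(d@n));return x,M.T@(x-p)
print("scene tip",rel(s,(190,209.8)))
def proj(c,x):
    T=c["world_from_camera"];f=240/np.tan(np.radians(c["fovy"])/2);k=T[:3,:3].T@(x-T[:3,3]);return k[:2]/k[2]*f+[c["cx"],c["cy"]]
for k in (-.03,-.015,0,.014): print(k,"scene",proj(s,p+M[:,2]*k),"wrist",proj(w,p+M[:,2]*k))
print("peg tip seen wrist",onz(w,(120+238/.9,268/.9),.191))
```

```text
[[ 0.6936 -0.1957  0.6933]
 [-0.1391 -0.9807 -0.1377]
 [ 0.7068 -0.0009 -0.7074]] 322.7833211728276 248.53651068134988 0.014
scene tip (array([ 0.3927, -0.3077,  0.2489]), array([-0.0083, -0.    , -0.0264]))
-0.03 scene [189.0373 207.3414] wrist [326.5734 325.3321]
-0.015 scene [188.5047 213.7692] wrist [326.2792 308.9496]
0 scene [187.9693 220.2302] wrist [326.0308 295.1176]
0.014 scene [187.4671 226.2906] wrist [325.8315 284.0191]
peg tip seen wrist [ 0.423  -0.3525  0.191 ]
```

```bash
sed -i 's/return g+z\*(.005-back)/return g+z*(.005+OFF-back)/; s/^PIT=/OFF=.038 # seen in two views: fingertips stand 38 mm short of the stated place\nPIT=/' h.py
python3 - <<'E'
from h import *
g=np.array([.431,-.3155,.185])-.018*hx+[0,0,-.035]
gripper_to(.05)
move_straight(*P(hx,hy,g,.10),speed=.2)
p,o=P(hx,hy,g)
print(move_straight(p,o,speed=.1,max_force=8))
gripper_to(.004,squeeze=50); wait(.2)
o=get_obs(); print(o["tool_pos"],p,o["opening"],o["grip_force"],o["force"],o["time"])
c=capture("wrist");s=capture("scene");
S=cv2.resize(s["image"][190:310,130:250],(480,480),interpolation=cv2.INTER_CUBIC)
im=cv2.resize(np.hstack([c["image"][:,120:520],S]),None,fx=.9,fy=.9);save({"image":im},"g2")
E
```

```text
False
[ 0.4433 -0.3182  0.1199] [ 0.4432 -0.3179  0.1196] 0.010945681178536448 48.550442414707504 [-1.2652 -0.2661  3.6699] 10.8583
```

Run:
```python
from h import *
p=get_obs()["tool_pos"]
move_straight(p+[0,0,.12],speed=.1)
o=get_obs(); print(o["tool_pos"],o["opening"],o["grip_force"],o["force"],o["time"])
c=capture("wrist");s=capture("scene");
S=cv2.resize(s["image"][150:270,130:250],(480,480),interpolation=cv2.INTER_CUBIC)
im=cv2.resize(np.hstack([c["image"][:,120:520],S]),None,fx=.9,fy=.9);save({"image":im},"g3")
```

```text
[ 0.4433 -0.318   0.2396] 0.010819042497572033 50.11127471923828 [-0.2501  0.2072 -1.5291] 12.3083
```

View pics/g3.png

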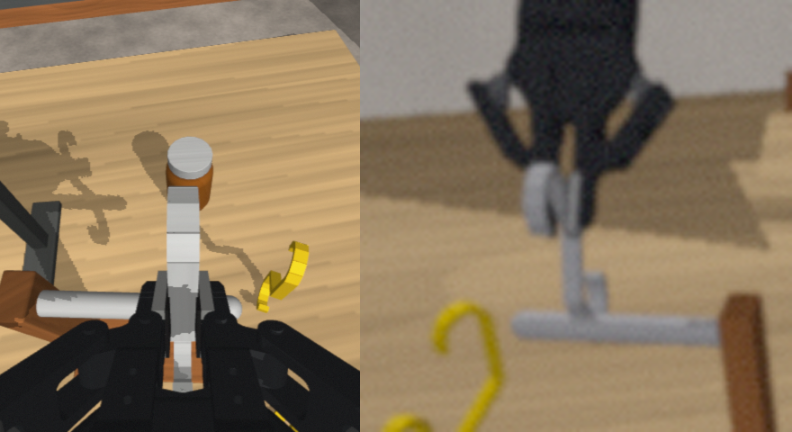

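Run:
```python
from h import *
s=capture("scene");w=capture("wrist");p=get_obs()["tool_pos"]
def rel(c,uv,n=hy):
    q,d=ray(c,*uv);x=q+d*(((p-q)@n)/(d@n));x=x-p;return np.array([x@hx,x[2]])
for n,uv in dict(crown_top=(181.4,194.4),crown_free=(180,215.3),bottom=(191,238.3),low_free=(195.8,226.4)).items(): print(n,rel(s,uv))
S=cv2.resize(s["image"][180:255,160:220],None,fx=8,fy=8,interpolation=cv2.INTER_CUBIC)
im=np.hstack([cv2.resize(w["image"][180:480,260:390],None,fx=2,fy=2)[:600],S[:600]]);save({"image":im},"g4");print(im.shape)
```

```text
crown_top [-0.0168  0.0687]
crown_free [0.0137 0.0344]
bottom [-0.0258 -0.0518]
low_free [-0.071  -0.0481]
(600, 740, 3)
```

View pics/g4.png

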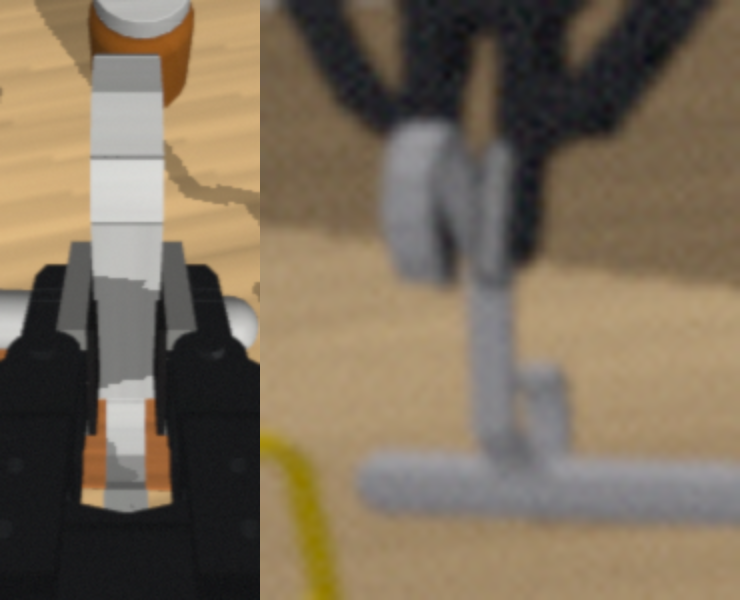

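Run:
```python
from h import *
from scipy.optimize import least_squares
s=capture("scene");w=capture("wrist");ob=get_obs();p=ob["tool_pos"];M=R.from_rotvec(ob["orientation"]).as_matrix()
def proj(c,x):
    T=c["world_from_camera"];f=240/np.tan(np.radians(c["fovy"])/2);k=T[:3,:3].T@(x-T[:3,3]);return k[:2]/k[2]*f+[c["cx"],c["cy"]]
Z=np.array([0,0,1.])
def pt(v,x,z):
    c,s_=np.cos(v[2]),np.sin(v[2]); return p+hx*(v[0]+c*x+s_*z)+Z*(v[1]-s_*x+c*z)+hy*v[3]
def f(v): return np.r_[proj(s,pt(v,.018,-.006))-(180,215),proj(s,pt(v,-.018,-.106))-(195.7,226),proj(w,pt(v,.021,-.006))[1]-207.5,
    proj(w,pt(v,0,.018))[0]-323]
r=least_squares(f,[-.012,.065,.3,0]);v=r.x;print("top rel tcp (hx,z), tilt,y:",v,r.fun)
ht=pt(v,0,0);print("hook_top world",ht,"in tool",M.T@(ht-p))
for q in [(-.018,-.048),(-.018,0),(.018,-.082),(0,-.131)]: print(q,pt(v,*q)-p, "wrist",proj(w,pt(v,*q)),"scene",proj(s,pt(v,*q)))
```

```text
top rel tcp (hx,z), tilt,y: [0.0107 0.0545 0.4405 0.0017] [-1.2168  0.0921 -2.3387 -0.1622  0.2185 -0.562 ]
hook_top world [ 0.454  -0.3185  0.2941] in tool [ 0.0461 -0.0018 -0.031 ]
(-0.018, -0.048) [-0.0252  0.0068  0.0188] wrist [322.5503 337.9629] scene [186.9418 211.9862]
(-0.018, 0) [-0.0052  0.0028  0.0622] wrist [322.4111 251.4051] scene [181.1769 199.547 ]
(0.018, -0.082) [-0.0075  0.0033 -0.0273] wrist [322.7044 324.4045] scene [187.9633 233.6952]
(0, -0.131) [-0.044   0.0105 -0.064 ] wrist [322.7305 399.3445] scene [194.6591 237.9637]
```

```bash
cat >> h.py <<'E'
HT=np.array([.046,-.0018,-.031]); MID=np.array([.612,-.0096,.285])
def H(top,pit,x=bx,y=by):
    "TCP pose that puts the held hook's hook_top at top, tool pitched pit deg below level"
    q=np.radians(pit);z=x*np.cos(q)-np.array([0,0,np.sin(q)]);o=ori(z,-y)
    return np.asarray(top)-R.from_rotvec(o).as_matrix()@HT,o
E
python3 - <<'E'
from h import *
for pit in (25,30,35):
    for d,h in ((-.11,.036),(-.05,.036),(0,.036),(0,-.01)):
        print(pit,d,h,solve_ik(*H(MID+d*bx+[0,0,h],pit)))
gripper_to(.004,squeeze=80)
p=get_obs()["tool_pos"]
move_straight(p-.05*hx+[0,0,.06],speed=.12)
move_straight(p-.05*hx+[0,0,.16],speed=.2)
o=get_obs();print(o["opening"],o["force"],o["time"],o["q"])
E
```

```text
25 -0.11 0.036 None
25 -0.05 0.036 [-0.3641 -0.4593  2.4672  1.5196  0.2328 -0.058 ]
25 0 0.036 [-0.3197 -0.2751  2.352   1.8739  0.2019 -0.4   ]
25 0 -0.01 [-0.3197 -0.151   2.3781  2.3925  0.2849 -0.9332]
30 -0.11 0.036 [-0.4352 -0.7795  2.5548  0.7126  0.4411  0.7389]
30 -0.05 0.036 [-0.3547 -0.4848  2.4222  0.9079  0.2728  0.5555]
30 0 0.036 [-0.3134 -0.3044  2.3108  1.0763  0.203   0.3989]
30 0 -0.01 [-0.3134 -0.1964  2.3442  1.8102  0.1837 -0.3476]
35 -0.11 0.036 [-0.4162 -0.761   2.4967  0.5176  0.5279  0.9325]
35 -0.05 0.036 [-0.344  -0.4907  2.3706  0.5639  0.3682  0.9001]
35 0 0.036 [-0.306  -0.3171  2.2625  0.5936  0.2937  0.8822]
35 0 -0.01 [-0.306  -0.2237  2.302   0.9696  0.1977  0.4953]
0.010189453816447184 [ 0.9622  0.5052 -2.0438] 14.275 [-1.4266 -0.5768  2.06    0.7424  1.3983  0.3082]
```

Run:
```python
from h import *
move_pose(*H(MID-.11*bx+[0,0,.036],35)); wait(.2)
o=get_obs();print(o["opening"],o["force"],o["time"])
w=capture("wrist");s=capture("scene")
S=cv2.resize(s["image"][165:290,240:420],None,fx=3,fy=3,interpolation=cv2.INTER_CUBIC)
W=cv2.resize(w["image"][0:480,200:440],(188,375))
save({"image":np.hstack([W,S])},"st")
```

```text
0.009991436228457835 [-0.1992  0.0155 -1.6457] 15.8
```

View pics/st.png

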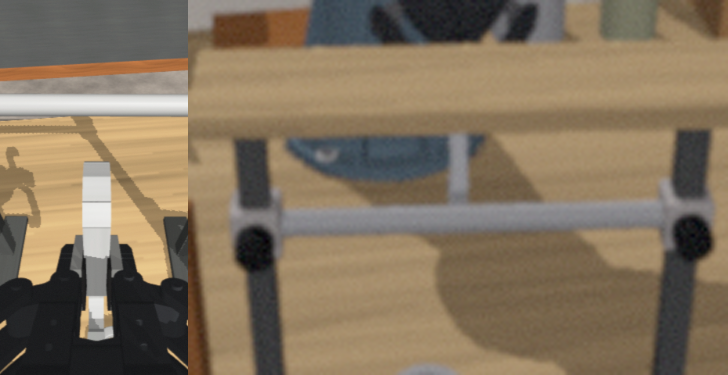

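Run:
```python
from h import *
w=capture("wrist");print("bar by wrist",onz(w,(320,105*1.28),.285))
hit=move_straight(*H(MID+.002*bx+[0,0,.036],35),speed=.07,max_force=3)
o=get_obs();print("fwd",hit,o["force"],o["tool_pos"])
w=capture("wrist");save(w,"over")
if not hit:
    f0=o["force"]
    hit=move_straight(*H(MID+.002*bx+[0,0,-.014],35),speed=.03,max_force=2.5)
    o=get_obs();print("down",hit,o["force"]-f0,o["tool_pos"]-H(MID+[0,0,0],35)[0],o["time"])
s=capture("scene");w=capture("wrist")
S=cv2.resize(s["image"][165:290,240:420],None,fx=3,fy=3,interpolation=cv2.INTER_CUBIC)
save({"image":np.hstack([cv2.resize(w["image"][0:480,200:440],(188,375)),S])},"st2")
```

```text
bar by wrist [ 0.6105 -0.0087  0.285 ]
fwd False [-1.579  -0.2617 -1.4875] [ 0.6126 -0.0115  0.2656]
down True [2.584  0.0389 4.6551] [ 0.0023 -0.0004  0.0251] 18.4167
```

View pics/st2.png

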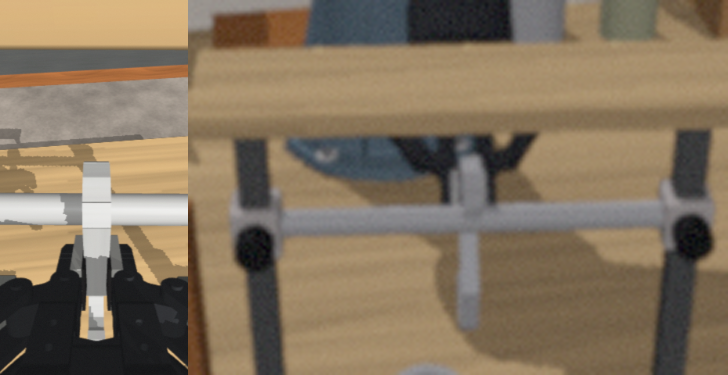

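Run:
```python
from h import *
p=get_obs()["tool_pos"]
move_straight(p+[0,0,.011],speed=.04)
f0=get_obs()["force"];p1=get_obs()["tool_pos"]
hit=move_straight(p1+.013*bx,speed=.03,max_force=2)
o=get_obs();print("fwd",hit,(o["tool_pos"]-p1)@bx,o["force"],f0)
if hit: move_straight(o["tool_pos"]-.003*bx,speed=.03)
q=get_obs()["tool_pos"]
hit=move_straight(q-[0,0,.05],speed=.03,max_force=2.5)
o=get_obs();print("down",hit,o["force"],o["tool_pos"]-q,o["tool_pos"]-H(MID+[0,0,0],35)[0],o["time"])
```

```text
fwd True 0.0024096139048498024 [ 0.1155 -0.2435 -1.507 ] [ 0.2657 -1.1329 -2.1431]
down True [0.401  0.2851 3.9414] [ 0.0007 -0.0002 -0.0078] [0.0016 0.0003 0.0255] 20.0917
```

Run:
```python
from h import *
p=get_obs()["tool_pos"]
move_straight(p+[0,0,.012],speed=.04);wait(.3)
p1=get_obs()["tool_pos"]
hit=move_straight(p1+.014*bx,speed=.03,max_force=5);wait(.2)
o=get_obs();print("fwd",hit,(o["tool_pos"]-p1)@bx,o["force"])
if hit: move_straight(o["tool_pos"]-.003*bx,speed=.03);wait(.2)
q=get_obs()["tool_pos"]
hit=move_straight(q-[0,0,.05],speed=.03,max_force=4)
o=get_obs();print("down",hit,o["force"],o["tool_pos"]-q,o["tool_pos"]-H(MID+[0,0,0],35)[0],o["time"])
s=capture("scene");w=capture("wrist")
S=cv2.resize(s["image"][170:280,290:380],None,fx=5,fy=5,interpolation=cv2.INTER_CUBIC)
save({"image":np.hstack([cv2.resize(w["image"][0:480,200:440],(275,550)),S])},"st3")
```

```text
fwd True 0.003310367643211637 [-8.6303 -1.1013  5.0261]
down True [ 1.9902 -0.4406  1.868 ] [ 0.0006 -0.0004 -0.0116] [0.0023 0.0001 0.0249] 22.5
```

View pics/st3.png

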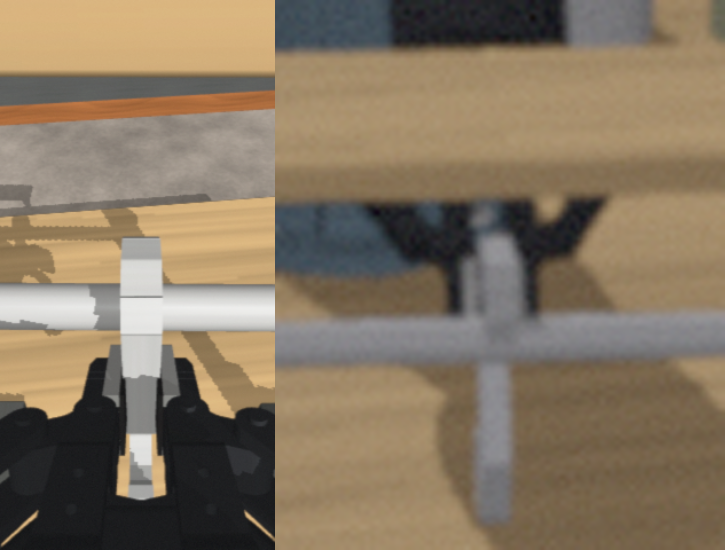

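```bash
cat > fit.py <<'E'
from h import *
from scipy.optimize import least_squares
s=capture("scene");w=capture("wrist");ob=get_obs();p=ob["tool_pos"];M=R.from_rotvec(ob["orientation"]).as_matrix()
def proj(c,x):
    T=c["world_from_camera"];f=240/np.tan(np.radians(c["fovy"])/2);k=T[:3,:3].T@(x-T[:3,3]);return k[:2]/k[2]*f+[c["cx"],c["cy"]]
Z=np.array([0,0,1.])
def pt(v,x,z):
    c,s_=np.cos(v[2]),np.sin(v[2]); return p+bx*(v[0]+c*x+s_*z)+Z*(v[1]-s_*x+c*z)+by*v[3]
def wp(v,x,z,px): # row and 12 mm width in the wrist view
    a=proj(w,pt(v,x,z)+by*.006);b=proj(w,pt(v,x,z)-by*.006); return (a+b)[1]/2,abs(a-b)[0]
rows={0:207.7,1:225.6,2:259,3:291}
for A in ([60,90,120,150],[30,60,90,120],[67.5,90,112.5,135],[45,67.5,90,112.5],[90,120,150,180]):
    def f(v):
        r=[]
        for a,row in zip(A,rows.values()):
            k=np.radians(a);r.append(wp(v,.0215*np.cos(k),.0215*np.sin(k),0)[0]-row)
        low=proj(s,pt(v,0,-.131))
        r.append((low[1]-274)*1.); r.append(low[0]-333.6)
        return np.array(r)
    r=least_squares(f,[.0,.06,.2,0]);v=r.x;ht=pt(v,0,0)
    print(A,v,"res",r.fun,"HT",M.T@(ht-p),"bar in hook frame",end=" ")
    d=MID-ht;dx,dz=d@bx,d[2];c,s_=np.cos(v[2]),np.sin(v[2]);print(c*dx-s_*dz,s_*dx+c*dz)
E
python3 fit.py
```

```text
[60, 90, 120, 150] [-0.0163  0.0527  0.056   0.0004] res [ 0.616  -0.3426 -1.8577  1.659   0.8106  0.0285] HT [ 0.0334 -0.0005 -0.0439] bar in hook frame 0.01649027595409874 -0.02131537148033317
[30, 60, 90, 120] [-0.0281  0.0633 -0.2542 -0.0013] res [ 3.2888 -3.0279 -4.9504  4.9389  3.8315  0.1357] HT [ 0.0352  0.0011 -0.0596] bar in hook frame 0.017946561534244787 -0.03856085917802126
[67.5, 90, 112.5, 135] [-0.0256  0.0674 -0.1297 -0.0008] res [-1.3362  2.4845 -0.5827 -0.6124 -0.6456 -0.0226] HT [ 0.04    0.0006 -0.06  ] bar in hook frame 0.0195675860024071 -0.03984822971048193
[45, 67.5, 90, 112.5] [-0.0334  0.0727 -0.3431 -0.002 ] res [ 0.0383  0.7774 -2.2725  1.4846  0.7069  0.0249] HT [ 0.0398  0.0018 -0.0693] bar in hook frame 0.01621117895795534 -0.05059796168185725
[90, 120, 150, 180] [-0.0032  0.0436  0.2679  0.0011] res [-1.7612  3.3162  1.2553 -2.9918 -1.5986 -0.0559] HT [ 0.0336 -0.0012 -0.0279] bar in hook frame 0.005508572880487483 -0.012074556401620286
```

Run:
```python
from h import *
p=get_obs()["tool_pos"]
move_straight(p+[0,0,.003],speed=.02);wait(.3)
p1=get_obs()["tool_pos"];print(get_obs()["force"])
hit=move_straight(p1+.0165*bx,speed=.03,max_force=5);wait(.2)
o=get_obs();print("fwd",hit,(o["tool_pos"]-p1)@bx,o["force"])
if not hit:
    q=get_obs()["tool_pos"]
    hit=move_straight(q-[0,0,.032],speed=.03,max_force=4);wait(.2)
    o=get_obs();print("down",hit,o["force"],o["tool_pos"]-q,o["time"])
```

```text
[ 0.6405  0.2965 -0.7437]
fwd True 0.0038103490613345357 [ 0.3479 -0.2914 -1.1477]
```

Run:
```python
from h import *
p1=get_obs()["tool_pos"];n=0
while n<.0125:
    n+=.003;hit=move_straight(p1+n*bx,speed=.02,max_force=10);wait(.1)
    o=get_obs();print("fwd",hit,(o["tool_pos"]-p1)@bx,o["force"])
    if hit or abs(o["force"][0])>4: break
else:
    q=get_obs()["tool_pos"]
    hit=move_straight(q-[0,0,.034],speed=.03,max_force=6);wait(.2)
    o=get_obs();print("down",hit,o["force"],o["tool_pos"]-q,o["time"])
```

```text
fwd False 0.002741998344939543 [-0.2055  0.344  -3.3771]
fwd False 0.0048178181010119685 [-3.7226  0.8348 -6.6972]
fwd True 0.005083176222289381 [ 0.8578 -0.074  -2.4843]
```

Run:
```python
from h import *
base=np.array([0,0,-1.6]); D=np.array([0,0,-1.])
p0=get_obs()["tool_pos"]
def step(d):
    p=get_obs()["tool_pos"]; move_straight(p+d,speed=.025,max_force=10);wait(.08)
    f=get_obs()["force"]-base; q=get_obs()["tool_pos"]-p0
    print("fwd %.1f dz %.1f"%(q@bx*1e3,q[2]*1e3),f[[0,2]])
    return f
dz=fw=0
for i in range(14):
    f=step(D*.002)
    if f[2]>3: step(-D*.001); blocked=True
    else: blocked=False
    if (get_obs()["tool_pos"]-p0)@bx<.009:
        f=step(bx*.002)
        if f[0]<-3.5: step(-bx*.0015)
    elif blocked: break
print(get_obs()["time"])
```

```text
fwd 0.1 dz -1.9 [-0.5544  0.0092]
fwd 2.1 dz -2.0 [ 0.7151 -0.4669]
fwd 2.0 dz -4.1 [0.2195 0.5076]
fwd 4.1 dz -4.1 [-0.428   1.1342]
fwd 4.0 dz -6.2 [-0.2791 -0.5101]
fwd 6.1 dz -6.2 [0.5007 0.3889]
fwd 6.1 dz -7.9 [-3.8923  3.432 ]
fwd 6.0 dz -7.2 [-1.5655  1.5404]
fwd 7.2 dz -7.6 [-22.073    9.1299]
fwd 5.8 dz -7.7 [ 0.2857 -0.5102]
fwd 6.2 dz -9.0 [-7.678   4.3944]
fwd 5.9 dz -8.6 [-4.7331  0.6446]
fwd 7.1 dz -9.1 [-24.6172  10.0964]
fwd 5.7 dz -9.1 [-3.0428  0.9244]
fwd 6.1 dz -10.1 [-10.7815   6.8883]
fwd 5.8 dz -9.7 [-8.0214  2.6281]
fwd 7.1 dz -10.2 [-19.2703   7.6631]
fwd 5.8 dz -10.2 [-1.7881  0.3413]
fwd 6.3 dz -11.4 [-8.8472  6.1118]
fwd 5.9 dz -11.1 [-7.0796  1.508 ]
fwd 7.3 dz -11.6 [-19.6407   8.1347]
fwd 6.0 dz -11.6 [-1.3779  0.0628]
fwd 6.3 dz -13.1 [-7.3396  6.1265]
fwd 6.0 dz -12.7 [-5.1344  1.9503]
fwd 7.3 dz -13.2 [-22.3614   9.4672]
fwd 5.8 dz -13.4 [-3.5533  1.8018]
fwd 6.1 dz -14.7 [-8.8794  6.5462]
fwd 5.8 dz -14.5 [-6.8222  1.6025]
fwd 7.1 dz -14.9 [-22.2721  10.2708]
fwd 5.7 dz -14.8 [-6.3138  2.7667]
fwd 6.2 dz -15.8 [-11.8499   7.1229]
fwd 5.7 dz -15.7 [-9.4897  3.5707]
fwd 7.3 dz -16.2 [-15.0683   6.0481]
fwd 6.0 dz -16.2 [-1.2967  0.3779]
fwd 6.8 dz -16.7 [-7.9184  6.8929]
fwd 6.6 dz -16.0 [-6.1809  3.3772]
fwd 7.9 dz -16.4 [-22.1691   9.4182]
fwd 6.5 dz -16.4 [-5.8068  3.3474]
fwd 7.3 dz -16.7 [-13.5414  10.3048]
fwd 6.8 dz -16.4 [-9.6638  4.5133]
fwd 8.3 dz -16.9 [-15.44     7.4301]
fwd 6.9 dz -17.1 [-1.2258 -0.2143]
fwd 7.9 dz -17.4 [-7.877   7.1979]
fwd 7.7 dz -16.6 [-7.4027  2.8857]
fwd 8.9 dz -17.0 [-21.8959   9.5702]
fwd 7.5 dz -17.0 [-5.8415  2.9606]
fwd 8.3 dz -17.4 [-11.0114  10.0066]
fwd 7.8 dz -17.0 [-10.0164   3.7766]
fwd 9.4 dz -17.5 [-14.7995   6.25  ]
fwd 8.1 dz -17.4 [ 0.3072 -0.2859]
41.7083
```

Run:
```python
from h import *
p=get_obs()["tool_pos"]
move_straight(p-.005*bx+[0,0,.0005],speed=.03)
q=get_obs()["tool_pos"]
print(move_straight(q-[0,0,.008],speed=.03,max_force=5));wait(.1)
o=get_obs();print("seat",o["tool_pos"]-p,o["force"],"lat",o["tool_pos"]@by,MID@by,o["tool_pos"]@bx-MID@bx)
gripper_to(.03);wait(.1)
z=R.from_rotvec(o["orientation"]).as_matrix()[:,2]
move_straight(get_obs()["tool_pos"]-.09*z,speed=.15)
s=capture("scene");save(s,"rel");o=get_obs();print(o["time"],o["q"])
d=cv2.absdiff(s["image"],cv2.imread("pics/scene0.png")[:,:,::-1]).max(2)
m=(d>45)[210:300,310:360]
for r in range(0,90,4): 
    c=np.flatnonzero(m[r]); print(210+r,(c.min()+310,c.max()+310,len(c)) if len(c) else "-")
def proj(c,x):
    T=c["world_from_camera"];f=240/np.tan(np.radians(c["fovy"])/2);k=T[:3,:3].T@(x-T[:3,3]);return k[:2]/k[2]*f+[c["cx"],c["cy"]]
O=MID+[0,0,-.116]
for n,x,h in (("crown",0,.131),("uptip",.018,.104),("bottom",0,-.021),("lowtip",-.018,.004),("stem",.018,.0)): print(n,proj(s,O+bx*x+[0,0,h]))
for n,g,pit,x in (("pre",[.4575,.3215,.095],35,.09),("grasp",[.4575,.3215,.095],35,0)):
    pa=np.radians(pit);h=np.array([np.cos(-.055),np.sin(-.055),0]);zz=h*np.cos(pa)-[0,0,np.sin(pa)]
    print(n,solve_ik(np.array(g)+zz*(.051-x),ori(zz,[-.055,-1,0])))
```

```text
True
seat [-0.0045  0.0002 -0.004 ] [ 0.588  -0.0663  5.0041] lat 0.057598881572268695 0.05581401991280783 0.01339957347229348
43.6083 [-0.3467 -0.539   2.3519  0.4688  0.4568  0.9998]
210 (np.int64(344), np.int64(345), 2)
214 -
218 -
222 -
226 -
230 (np.int64(333), np.int64(338), 6)
234 -
238 -
242 (np.int64(335), np.int64(337), 3)
246 (np.int64(334), np.int64(338), 4)
250 (np.int64(333), np.int64(337), 5)
254 (np.int64(325), np.int64(337), 6)
258 (np.int64(333), np.int64(337), 5)
262 (np.int64(325), np.int64(325), 1)
266 -
270 (np.int64(336), np.int64(337), 2)
274 (np.int64(334), np.int64(338), 5)
278 (np.int64(334), np.int64(337), 4)
282 -
286 (np.int64(341), np.int64(350), 10)
290 (np.int64(334), np.int64(358), 15)
294 (np.int64(352), np.int64(359), 7)
298 (np.int64(359), np.int64(359), 1)
crown [335.3355 231.8488]
uptip [335.809  248.5602]
bottom [334.6575 292.0363]
lowtip [334.2143 277.4175]
stem [335.3063 289.8674]
pre None
grasp None
```

```bash
cat >> h.py <<'E'
def G(g,yaw,pit,back=0,flip=1,off=.051):
    "TCP pose with the (true) grasp point at g"
    q=np.radians(pit);x=np.array([np.cos(yaw),np.sin(yaw),0]);y=np.array([-x[1],x[0],0]);z=x*np.cos(q)-np.array([0,0,np.sin(q)])
    return np.asarray(g)+z*(off-back),ori(z,-flip*y)
E
python3 - <<'E'
from h import *
O=np.array([.6123,-.0078,.171])
for zg in (.095,.105):
 for pit in (35,40,45,50,55,60):
  for fl in (1,-1):
    gp=np.array([.4575,.3215,zg]); d=zg-.118
    c=[G(gp,-.055,pit,.06,fl),G(gp,-.055,pit,0,fl),G(gp+[0,0,.12],-.055,pit,0,fl),G(O-.09*bx+[0,0,.018+d],-.107,pit,0,fl),G(O+[0,0,.018+d],-.107,pit,0,fl),G(O+[0,0,-.013+d],-.107,pit,0,fl)]
    r=[solve_ik(*k) for k in c]
    print(zg,pit,fl,[0 if x is None else 1 for x in r], r[1] if r[1] is not None else "", r[4] if r[4] is not None else "")
E
```

```text
0.095 35 1 [0, 0, 0, 1, 1, 1]  [-0.2721  0.0968  2.2339  2.3789  0.1961 -0.913 ]
0.095 35 -1 [0, 0, 0, 1, 1, 1]  [-0.2721  0.0968  2.2339  2.3789  0.1961  2.2285]
0.095 40 1 [0, 0, 0, 1, 1, 1]  [-0.2652  0.0781  2.193   1.5379  0.1211 -0.0691]
0.095 40 -1 [0, 0, 0, 0, 1, 1]  [-0.2652  0.0781  2.193   1.5379  0.1211  3.0725]
0.095 45 1 [0, 0, 1, 1, 1, 1]  [-0.2583  0.0717  2.1463  0.6416  0.179   0.8295]
0.095 45 -1 [0, 0, 1, 1, 1, 1]  [-0.2583  0.0717  2.1463  0.6416  0.179  -2.3121]
0.095 50 1 [1, 1, 1, 1, 1, 1] [ 0.6081  0.2387  2.1066 -1.1165  0.456  -3.1006] [-0.2514  0.0761  2.0948  0.3266  0.2924  1.1462]
0.095 50 -1 [1, 1, 1, 1, 1, 1] [ 0.6081  0.2387  2.1066 -1.1165  0.456   0.041 ] [-0.2514  0.0761  2.0948  0.3266  0.2924 -1.9954]
0.095 55 1 [1, 1, 1, 1, 1, 1] [ 0.5789  0.2252  2.0757 -0.8439  0.472   2.8989] [-0.2446  0.09    2.0393  0.1973  0.4131  1.2767]
0.095 55 -1 [1, 1, 1, 1, 1, 1] [ 0.5789  0.2252  2.0757 -0.8439  0.472  -0.2427] [-0.2446  0.09    2.0393  0.1973  0.4131 -1.8649]
0.095 60 1 [1, 1, 1, 1, 1, 1] [ 0.5501  0.2209  2.0403 -0.6113  0.5184  2.6573] [-0.2381 
[... 694 characters left out ...]
0.2514  0.0559  2.0902  0.3023  0.3159  1.1717]
0.105 50 -1 [1, 1, 1, 1, 1, 1] [ 0.6081  0.2148  2.1061 -1.0729  0.4672 -0.0077] [-0.2514  0.0559  2.0902  0.3023  0.3159 -1.9699]
0.105 55 1 [1, 1, 1, 1, 1, 1] [ 0.5789  0.2027  2.0743 -0.8101  0.4882  2.8609] [-0.2446  0.0715  2.0341  0.1873  0.4363  1.2877]
0.105 55 -1 [1, 1, 1, 1, 1, 1] [ 0.5789  0.2027  2.0743 -0.8101  0.4882 -0.2807] [-0.2446  0.0715  2.0341  0.1873  0.4363 -1.8539]
0.105 60 1 [1, 1, 1, 1, 1, 1] [ 0.5501  0.1998  2.0382 -0.5888  0.5376  2.6312] [-0.2381  0.095   1.9748  0.1243  0.5554  1.3513]
0.105 60 -1 [1, 1, 1, 1, 1, 1] [ 0.5501  0.1998  2.0382 -0.5888  0.5376 -0.5104] [-0.2381  0.095   1.9748  0.1243  0.5554 -1.7903]
```

Run:
```python
from h import *
gp=np.array([.4575,.3215,.085]);PT=50;K=dict(flip=-1,off=.043)
O=np.array([.6123,-.0078,.171]);d=[0,0,-.033]
pl=[G(gp,-.055,PT,.10,**K),G(gp,-.055,PT,0,**K),G(gp+[0,0,.10],-.055,PT,0,**K),G(O-.10*bx+[0,0,.025]+d,-.107,PT,0,**K)]
r=[solve_ik(*k) is not None for k in pl];print(r)
if all(r):
    gripper_to(.085)
    p=get_obs()["tool_pos"];move_straight(p-.06*bx+[0,0,.04],speed=.3)
    move_pose(*pl[0])
    print("in",move_straight(*pl[1],speed=.12,max_force=12),get_obs()["force"])
    gripper_to(.05,squeeze=40);o=get_obs();print(o["opening"],o["grip_force"],o["time"])
    w=capture("wrist");save(w,"pg")
    if o["opening"]>.0525:
        move_straight(pl[2][0],speed=.12);o=get_obs();print("lift",o["force"],o["opening"],o["time"])
```

```text
[True, True, True, True]
in False [ 0.1767 -0.1785 -0.601 ]
0.055395603628008536 41.820386219769716 47.3917
lift [ 0.7153  0.7799 -2.6035] 0.05560809987806444 48.425
```

Run:
```python
from h import *
PT=50;K=dict(flip=-1,off=.043);O=np.array([.6123,-.0078,.171])
def C(x,z): return G(O+bx*x+[0,0,z-.033],-.107,PT,0,**K)
move_pose(*C(-.10,.025)); wait(.2)
o=get_obs();print("stage",o["force"],o["tool_pos"]-C(-.10,.025)[0],o["time"])
s=capture("scene");save(s,"hs")
for x,z,v in ((-.05,.016,.08),(-.012,.016,.04),(-.003,-.005,.03)):
    h=move_straight(*C(x,z),speed=v,max_force=8);o=get_obs();print(x,z,h,o["force"],o["opening"],o["time"])
    if h: break
else:
    wait(.15)
    h=move_straight(*C(-.001,-.020),speed=.02,max_force=2.5);wait(.1);o=get_obs();print("seat",h,o["force"],(o["tool_pos"]-C(0,0)[0])[2],o["time"])
s=capture("scene");save(s,"hs2")
```

```text
stage [-0.2449  0.4342 -2.7712] [-0.0001  0.0007 -0.0001] 50.175
-0.05 0.016 False [-0.836   0.1651 -3.4249] 0.05548422733187515 51.0083
-0.012 0.016 False [-0.5252 -0.3599 -2.235 ] 0.05518505399539518 52.1083
-0.003 -0.005 False [-0.6116 -0.2462 -3.2908] 0.055306746843168934 53.0167
seat True [-0.23    0.8659  5.1878] -0.010036162602899981 53.6917
```

Run:
```python
from h import *
p=get_obs()["tool_pos"]
move_straight(p+[0,0,.001],speed=.02);print(get_obs()["force"])
gripper_to(.085);o=get_obs();print(o["force"],o["opening"])
z=R.from_rotvec(o["orientation"]).as_matrix()[:,2]
h=move_straight(o["tool_pos"]-.12*z,speed=.1,max_force=10);o=get_obs();print(h,o["force"],o["time"])
c=[]
for i in range(4):
    s=capture("scene");c.append(s["image"].astype(int));wait(.4)
save(s,"fin");print("motion px",[int((abs(c[i+1]-c[i]).max(2)[220:380,270:400]>45).sum()) for i in range(3)])
d=np.abs(c[-1]-cv2.imread("pics/scene0.png")[:,:,::-1].astype(int)).max(2)
m=cv2.morphologyEx(((d>40)&(c[-1].max(2)<90)).astype(np.uint8),cv2.MORPH_OPEN,np.ones((3,3)))[220:400,255:420]
n,l,st,ce=cv2.connectedComponentsWithStats(m);print(st[1:][st[1:,4]>20]+[255,220,0,0,0])
def proj(c,x):
    T=c["world_from_camera"];f=240/np.tan(np.radians(c["fovy"])/2);k=T[:3,:3].T@(x-T[:3,3]);return (k[:2]/k[2]*f+[c["cx"],c["cy"]]).round(1)
B=np.array([.6123,-.0078,.042])
print("pail box expected",[proj(s,B+bx*x+by*y+[0,0,h]) for x,y,h in ((.055,-.031,0),(.055,.031,0),(-.055,-.031,.045),(-.055,.031,.045),(0,-.028,.122),(0,.028,.122))])
```

```text
[ 0.3419  0.8387 -1.6573]
[ 0.0593  0.7526 -0.2534] 0.08499327433192551
False [1.1198 0.2864 0.1134] 55.8
motion px [0, 0, 0]
[[ 348  220   19    9   99]
 [ 301  222   10    8   44]
 [ 319  297   32   49 1381]]
pail box expected [array([322.2, 347.4]), array([351.2, 346.3]), array([320. , 297.4]), array([347.3, 296.5]), array([322.2, 286.6]), array([348.9, 285.7])]
```

```bash
python3 -c "
from cell import *
print(finish_job())"
```

```text
the job is handed in; nothing more can be done
None
```

The S-hook hangs over the bar near its middle and the pail hangs from its lower curl; the last frames showed no motion and the pail within about 1 px of where it should be. I handed it in about 58 s into the 72 s limit, but the call returned no verdict.

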